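Fetch the jar from behind the reagent bottles for weighing

TASK

The jar with the red lid is boxed in by three reagent bottles: first park all three bottles standing in the grey tray, leaving the jar where it is, then lift the jar out and stand it in the middle of the balance pan. Only then put the bottles back, each centred on the disc of its own cap colour. Keep everything upright, set it down gently without dropping it, and leave the green glass flask alone.

Things in the scene. Friction and masses are not known exactly. Their poses are not given: they have to be found in the camera images.
- bottle_blue: amber dropper-type reagent bottle with a blue screw cap, loose, 0.1 to 0.2 kg, 120 mm tall. Round: brown body 44 mm across up to 70 mm above the foot, tapering shoulder to 82 mm, then the cap, 30 mm across, from 84 to 120 mm above the foot (a good place to grip). Origin: centre of the foot; z up along the bottle.
- bottle_yellow: amber dropper-type reagent bottle with a yellow screw cap, loose, 0.1 to 0.2 kg, 120 mm tall. Round: brown body 44 mm across up to 70 mm above the foot, tapering shoulder to 82 mm, then the cap, 30 mm across, from 84 to 120 mm above the foot (a good place to grip). Origin: centre of the foot; z up along the bottle.
- bottle_green: amber dropper-type reagent bottle with a green screw cap, loose, 0.1 to 0.2 kg, 120 mm tall. Round: brown body 44 mm across up to 70 mm above the foot, tapering shoulder to 82 mm, then the cap, 30 mm across, from 84 to 120 mm above the foot (a good place to grip). Origin: centre of the foot; z up along the bottle.
- jar: the wanted jar: low white plastic jar with a red lid, loose, about 0.1 kg, a plain cylinder 50 mm across and 48 mm tall. It stands on the station board behind the bottles, about 58 mm centre to centre from each. Origin: centre of its underside; z up.
- spot_blue: blue round disc, 64 mm across and 3 mm thick, fixed on the grey station board (170 x 200 mm, top 8 mm above the table, with a 30 mm high rail along its far edge, its near face 37 to 43 mm behind the jar's centre): the place of the blue-capped bottle, which stands on it at the start. Origin: centre of its underside, on the board; bottles stand 3 mm above it. Neighbouring discs are 68 to 110 mm apart, centre to centre.
- spot_yellow: yellow round disc, 64 mm across and 3 mm thick, fixed on the grey station board (170 x 200 mm, top 8 mm above the table, with a 30 mm high rail along its far edge, its near face 37 to 43 mm behind the jar's centre): the place of the yellow-capped bottle, which stands on it at the start. Origin: centre of its underside, on the board; bottles stand 3 mm above it. Neighbouring discs are 68 to 110 mm apart, centre to centre.
- spot_green: green round disc, 64 mm across and 3 mm thick, fixed on the grey station board (170 x 200 mm, top 8 mm above the table, with a 30 mm high rail along its far edge, its near face 37 to 43 mm behind the jar's centre): the place of the green-capped bottle, which stands on it at the start. Origin: centre of its underside, on the board; bottles stand 3 mm above it. Neighbouring discs are 68 to 110 mm apart, centre to centre.
- tray: grey open tray, fixed, 260 mm (its x) by 130 mm (its y) outside, walls 5 mm thick and 18 mm high, empty at the start: the parking place. Origin: centre of its underside; the inner floor lies 5 mm above it.
- balance: white laboratory balance, fixed, 190 x 150 mm, housing 50 mm high, black display at its front. Round steel pan 110 mm across. Origin: on the table, directly below the pan's centre; the pan's top is 63 mm above it.
- flask: green glass conical flask, loose, 64 mm across at the foot, 96 mm tall: a bystander to leave alone. Origin: centre of its foot.
Mind the look-alikes: they are no part of the job. What is shaped like the jar but blue, orange or pink is not meant.

How it is judged:
By the outcome, as a careful person would: the job done as asked, in the order asked, and still so for the second after the job is handed in, with the robot touching nothing.
It also fails if it takes over 134 s, if anything falls off the work surface, if the arm or the gripper's body presses on something with over 40 N, if the wrist force passes 120 N, or if a joint passes its speed limit or range.

ROBOT

A 7-joint arm with a two-finger parallel gripper is mounted at the origin on the work surface. World frame = base frame: x ahead of the robot, y to its left, z up, the work surface at z = 0. Lengths are in m, angles in degrees, forces in N, time in s.
With the tool pointing down it reaches from about 0.4 to 0.85 m from the base axis. Payload 4.4 kg.
Tool frame: the origin (TCP) lies midway between the tips of the shut fingers; the grasp point (between the pads) lies 19 mm behind it (env.grip_depth is the distance from the TCP to the grasp point, in m); z points along the fingers, y is the line along which they close (so a half turn about z gives the same grasp; the last joint's range is limited). The gripper opens to 94 mm and grips with 3 to 60 N. Pads are 16 mm wide; open, the fingers measure 119 mm over their backs; the gripper's body (75 mm by 177 mm) begins 78 mm behind the grasp point.
Start: joints at [-75.848, 36.005, 2.206, 86.941, -1.547, 57.084, -1.146], TCP at [0.2, 0.618, 0.205] pointing down, gripper open.
Joint ranges: [-175.42, 175.42], [-21.48, 121.26], [-71.46, 75.88], [10.55, 141.38], [-63.04, 243.04], [13.31, 113.54], [-168.57, 168.57]. Speed limits (degrees/s): [147.25, 147.25, 180, 180, 180, 180, 180].

INTERFACE

Orientations are given as a 3x3 rotation matrix whose columns are the frame's x, y, z axes.
In Python, from cell import env, get_state, capture, job gives the robot as it stands. The module is installed in compiled form; this text tells all that it offers. Calls block until the motion is done:
- env.reach(position, orientation): joint-space move of the TCP to a pose.
- env.move_linear(position, rot=None, rate=0.15): straight line of the TCP; rot=None keeps the orientation; rate is the mean speed in m/s.
- env.goto_joints(angles): joint-space move.
- env.open_gripper() and env.grab(): open the fingers fully, or close them until they stop; the grip force is fixed at half the most.
- env.sleep(seconds).
- env.ik(position, orientation): joint angles nearest the present ones, or None.
- get_state(): the state.
- capture(name): name is "scene" or "top" or "wrist"; returns a dict with "img" (480x640x3 uint8, blue, green, red), "mtx" (3x3 intrinsics, pixels), "dist_coeffs" ([k1, k2, p1, p2, k3] as OpenCV has them; the pictures are not rectified), "R" (3x3) and "t" (3): a world point X has camera coordinates R X + t. Camera axes: x right, y down, z forward; pixel columns grow to the right and rows downward; lengths in m; the calibration is good to about 2 mm. A picture is of the moment at which its call begins. There is no depth.
A pose or a line that the arm cannot do raises env.MotionError and nothing moves.
- job.job_done(): hands the job in; it is judged then, once.
The state is a dict: "t": time; "joints": joint angles; "qvel": joint speeds; "tau": joint torques, N m; "ee_pos": TCP position; "orientation": TCP orientation; "wrist_force": force on the tool from outside, world axes, zero at the start; "torque": the same for the moment, N m; "finger_gap": finger opening in m; "grasp_force": force on a finger pad.
Only numpy, scipy, OpenCV 4.12 (cv2) and the standard library are available. Lean on these libraries where they do the work, as an engineer would, in place of code of your own. Each camera call takes 0.05 s, during which the arm holds its last target. There are 200 camera calls.

## Working session

There is one attempt and no reset: what is moved stays moved. The work goes in short steps, each a Python script; the robot and the scene stay as the last script left them, time stands still between calls to the robot, and variables do not carry over. Pictures are saved under pics/ and viewed, at most 14 in all, crops included, and the job is handed in when it is done.

```bash
mkdir -p pics; python3 - <<'E'
from cell import env,get_state,capture
import cv2,numpy as np
for n in("scene","top","wrist"):
    c=capture(n); cv2.imwrite(f"pics/{n}0.png",c["img"])
    R=np.array(c["R"]);print(n,"cam",-R.T@c["t"],"axis",R[2],np.array(c["mtx"]).round(0).tolist(),c["dist_coeffs"])
s=get_state();print(s["t"],s["ee_pos"],s["orientation"],env.grip_depth)
E
```

```text
scene cam [ 0.89311273 -0.61289731  0.58984125] axis [-0.4126761   0.69269791 -0.59149645] [[493.0, 0.0, 322.0], [0.0, 493.0, 240.0], [0.0, 0.0, 1.0]] [0.03726423 0.         0.         0.         0.        ]
top cam [ 0.46844334 -0.00270015  0.86679374] axis [ 0.07363739  0.01186913 -0.99721445] [[513.0, 0.0, 317.0], [0.0, 513.0, 239.0], [0.0, 0.0, 1.0]] [-0.05090089  0.          0.          0.          0.        ]
wrist cam [0.12973338 0.64151965 0.38363672] axis [ 0.24586709 -0.08194097 -0.96583386] [[335.0, 0.0, 323.0], [0.0, 335.0, 243.0], [0.0, 0.0, 1.0]] [-0.00367565  0.          0.          0.          0.        ]
0.15 [0.19985117 0.61800695 0.20478863] [[-9.51454840e-01  3.07788063e-01 -4.41298019e-04]
 [ 3.07788379e-01  9.51453905e-01 -1.33431508e-03]
 [ 9.18846978e-06 -1.40536694e-03 -9.99999012e-01]] 0.0188
```

View pics/top0.png

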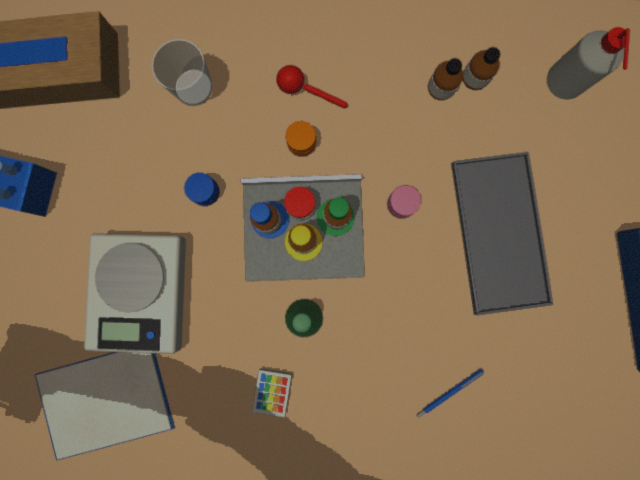

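View pics/scene0.png

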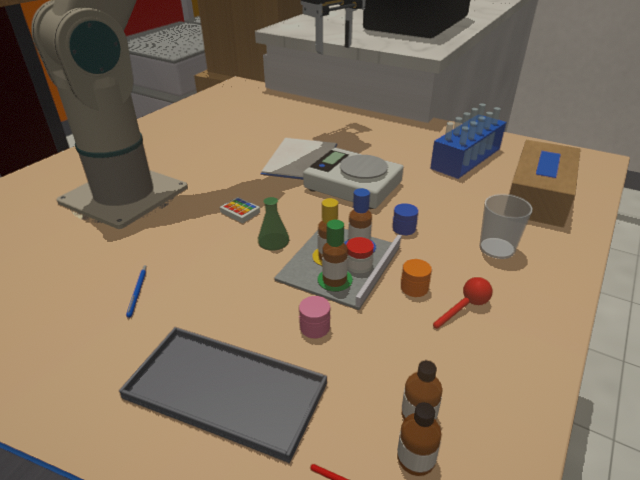

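```bash
cat > h.py <<'E'
from cell import env,get_state,capture,job
import cv2,numpy as np
def ray(c,uv):
    p=cv2.undistortPoints(np.array([[uv]],float),np.array(c["mtx"],float),np.array(c["dist_coeffs"],float))[0,0]
    R=np.array(c["R"]);return -R.T@np.array(c["t"]),R.T@np.array([*p,1.])
def onz(c,uv,z):
    o,d=ray(c,uv);return (o+d*(z-o[2])/d[2])
def proj(c,X):
    return cv2.projectPoints(np.array([X],float),cv2.Rodrigues(np.array(c["R"]))[0],np.array(c["t"],float),np.array(c["mtx"],float),np.array(c["dist_coeffs"],float))[0][0,0]
def tri(a,ua,b,ub):
    A=np.zeros((3,3));v=np.zeros(3);L=[ray(a,ua),ray(b,ub)]
    for o,d in L:
        d=d/np.linalg.norm(d);P=np.eye(3)-np.outer(d,d);A+=P;v+=P@o
    return np.linalg.solve(A,v)
HUE={"blue":(105,128),"yellow":(24,34),"green":(45,88),"red":(174,4)}
def blobs(img,col,smin=120,vmin=60,amin=30):
    h=cv2.cvtColor(img,cv2.COLOR_BGR2HSV).astype(int);lo,hi=HUE[col];H=h[...,0]
    m=((H>=lo)&(H<=hi)) if lo<hi else ((H>=lo)|(H<=hi))
    m=(m&(h[...,1]>smin)&(h[...,2]>vmin)).astype(np.uint8)
    n,l,s,c=cv2.connectedComponentsWithStats(m)
    return [(c[i].round(1),s[i][4],s[i][:4],l==i) for i in range(1,n) if s[i][4]>amin]
def rot(a): # closing axis at angle a (deg from world x), tool down
    a=np.radians(a);y=np.array([np.cos(a),np.sin(a),0]);z=np.array([0,0,-1.]);return np.column_stack([np.cross(y,z),y,z])
E
python3 - <<'E'
from h import *
c=capture("top");s=capture("scene")
for k in HUE:
    print(k)
    for b in blobs(c["img"],k):
        if 235<b[0][0]<370 and 170<b[0][1]<290: print(" top",b[0],b[1],b[2],onz(c,b[0],.115).round(3))
    for b in blobs(s["img"],k):
        if 270<b[0][0]<420 and 180<b[0][1]<310: print(" scene",b[0],b[1],b[2])
im=c["img"]
cv2.imwrite("pics/topcrop.png",cv2.resize(im[165:290,235:375],None,fx=5,fy=4.8,interpolation=cv2.INTER_CUBIC)[:600])
g=cv2.cvtColor(im,cv2.COLOR_BGR2GRAY)
# tray: dark neutral
h=cv2.cvtColor(im,cv2.COLOR_BGR2HSV)
m=((h[...,1]<90)&(h[...,2]<130)).astype(np.uint8);m[:,:430]=0;m[:,570:]=0;m[:140]=0;m[330:]=0
cn=max(cv2.findContours(m,0,2)[0],key=cv2.contourArea);r=cv2.minAreaRect(cn)
print("tray",r);P=np.array([onz(c,p,.018)[:2] for p in cv2.boxPoints(r)]);print(P.round(3),P.mean(0).round(4),np.linalg.norm(np.diff(P,axis=0),axis=1))
for p in [(185,0),]: pass
sub=g[225:330,80:190];e=cv2.HoughCircles(cv2.medianBlur(sub,3),cv2.HOUGH_GRADIENT,1,50,param1=80,param2=15,minRadius=30,maxRadius=42)
for x,y,rr in e[0][:2]: print("pan",x+80,y+225,rr,onz(c,(x+80,y+225),.063).round(4),"r m",np.linalg.norm(onz(c,(x+80+rr,y+225),.063)-onz(c,(x+80,y+225),.063)))
E
```

```text
blue
 top [268.7 216.9] 673 [250 201  39  37] [0.555 0.079 0.115]
 scene [361.2 192.5] 106 [354 189  16   8]
 scene [405.7 210. ] 236 [395 204  23  13]
yellow
 top [300.3 235.2] 325 [291 225  20  21] [0.529 0.031 0.115]
 top [301.5 250.6] 348 [285 230  38  31] [0.507 0.029 0.115]
 scene [329.5 202.5] 97 [323 199  14   8]
 scene [316.1 257. ] 62 [313 250   8  15]
green
 top [338.5 207.3] 320 [329 198  20  20] [ 0.572 -0.024  0.115]
 top [331.  223.3] 317 [317 201  37  35] [ 0.548 -0.013  0.115]
 scene [334.8 224.3] 124 [327 220  16  10]
 scene [321.9 281.3] 70 [318 273  13  17]
 scene [348.5 279.4] 53 [346 273   6  14]
red
 top [299.2 201.6] 763 [284 187  31  31] [0.579 0.034 0.115]
 scene [359.7 247.2] 458 [347 237  26  22]
tray ((501.6220703125, 232.90573120117188), (156.9361114501953, 80.3555908203125), 81.38435363769531)
[[ 0.668 -0.213]
 [ 0.692 -0.348]
 [ 0.432 -0.385]
 [ 0.41  -0.253]] [ 0.5503 -0.2996] [0.13738999 0.26266425 0.13441988]
pan 128.5 278.5 33.6 [0.4585 0.3035 0.063 ] r m 0.0537915110526013
```

View pics/topcrop.png

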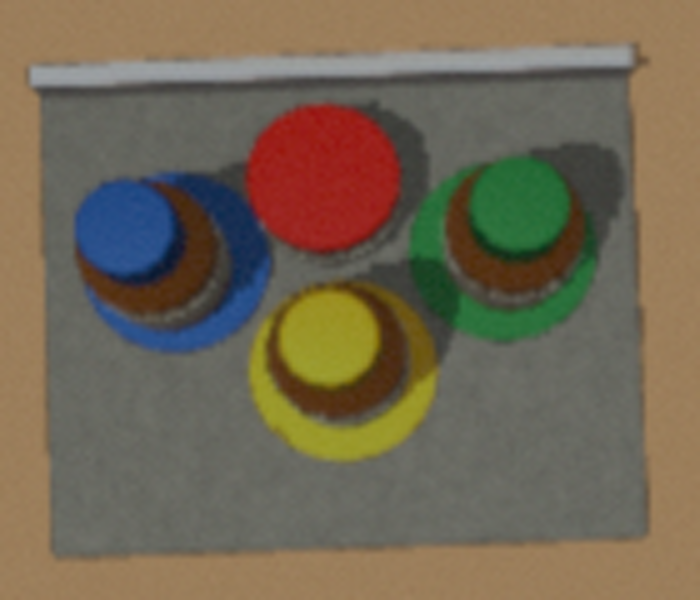

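```bash
python3 - <<'E'
from h import *
c=capture("top")
for n,uv,z in [("blue cap",(260.4,212.7),.131),("yellow cap",(301,235.4),.131),("green cap",(339.2,207.7),.131),("dblue",(269.8,219.2),.011),("dyel",(303.6,242.1),.011),("dgreen",(335.8,217.1),.011),("jar",(299.2,201.4),.056),("railL",(243,182),.038),("railR",(361,179),.038)]: print(n,onz(c,uv,z).round(4))
# blue 2-view check
s=capture("scene")
for k,t in (("blue",(260.4,212.7)),("yellow",(301,235.4)),("green",(339.2,207.7))):
    b=[b for b in blobs(s["img"],k) if 310<b[0][0]<375 and 180<b[0][1]<230][0]
    print(k,tri(c,t,s,b[0]).round(4))
env.reach([.53,.03,.30],rot(90))
print(get_state()["t"],get_state()["joints"])
w=capture("wrist");cv2.imwrite("pics/w1.png",w["img"])
E
```

```text
blue cap [0.5592 0.0893 0.131 ]
yellow cap [0.5277 0.0297 0.131 ]
green cap [ 0.5691 -0.0244  0.131 ]
dblue [0.5634 0.0881 0.011 ]
dyel [0.5262 0.0303 0.011 ]
dgreen [ 0.5695 -0.0226  0.011 ]
jar [0.588  0.0373 0.056 ]
railL [0.6207 0.1312 0.038 ]
railR [ 0.6299 -0.0618  0.038 ]
blue [0.5589 0.0892 0.1301]
yellow [0.527  0.0293 0.1307]
green [ 0.5684 -0.0249  0.1305]
2.775 [-15.58111655  20.82259408  12.99711948  98.64116142  -5.26251626
  61.14337505  89.23514468]
```

View pics/w1.png

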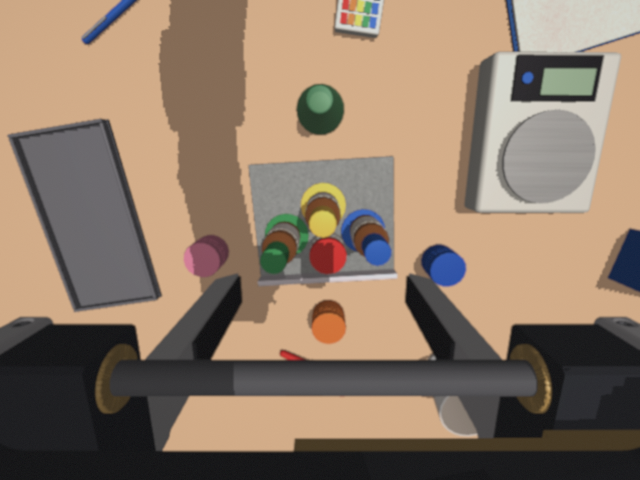

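```bash
cat >> h.py <<'E'
ZT=.26
def flex(xy,z,a):
    """joint move, either half turn, whichever turns the joints less"""
    q0=np.array(get_state()["joints"]);best=[]
    for b in (a,a+180):
        q=env.ik([*xy,z],rot(b))
        if q is not None: best.append((np.abs(np.array(q)-q0).max(),b))
    b=min(best)[1];env.reach([*xy,z],rot(b));return b
def pick(xy,z,a,zup=ZT):
    flex(xy,zup,a);env.move_linear([*xy,z],rate=.12);env.grab()
    s=get_state();print("grip gap",round(s["finger_gap"],4),"F",round(s["grasp_force"],1),"tcp",np.round(s["ee_pos"],4))
    env.move_linear([*xy,zup],rate=.15);s=get_state();print("lifted gap",round(s["finger_gap"],4),"t",s["t"])
def place(xy,z,a,zup=ZT):
    flex(xy,zup,a);env.move_linear([*xy,z+.012],rate=.15);env.move_linear([*xy,z+.0015],rate=.03)
    env.sleep(.15);f0=get_state()["wrist_force"][2]
    for i in range(8):
        zz=z+.001-.0005*i;env.move_linear([*xy,zz],rate=.02);f=get_state()["wrist_force"][2]
        if f-f0>1.5: break
    print("set at z off",round(zz-z,4),"df",round(f-f0,2),"tcp",np.round(get_state()["ee_pos"],4))
    env.open_gripper();env.sleep(.1);env.move_linear([*xy,zup],rate=.2);print("t",get_state()["t"])
CAP={"blue":(.559,.0892),"yellow":(.5273,.0295),"green":(.5688,-.0246)}
ANG={"blue":-28,"yellow":5,"green":38}
TC=np.array([.5503,-.2996]);TD=np.array([.99,.141])
PARK={"yellow":TC,"green":TC+.08*TD,"blue":TC-.08*TD}
E
python3 - <<'E'
from h import *
k="yellow";pick(CAP[k],.096,ANG[k])
place(PARK[k],.090,98)
E
```

```text
grip gap 0.0294 F 30.0 tcp [0.5273 0.0295 0.096 ]
lifted gap 0.0298 t 7.625
set at z off -0.0005 df 5.42 tcp [ 0.5505 -0.2996  0.09  ]
t 13.9083
```

```bash
python3 - <<'E'
from h import *
for k in("green","blue"):
    pick(CAP[k],.096,ANG[k]);place(PARK[k],.090,98)
c=capture("top");im=c["img"]
cv2.imwrite("pics/top2.png",im)
for k in("blue","yellow","green","red"):
    for b in blobs(im,k,100,50,150):
        if 235<b[0][0]<370 and 170<b[0][1]<290:
            cn=cv2.findContours(b[3].astype(np.uint8),0,1)[0][0];(x,y),r=cv2.minEnclosingCircle(cn);z=.056 if k=="red" else .011
            print(k,b[0],b[1],"circ",(x,y),r,onz(c,b[0],z).round(4),onz(c,(x,y),z).round(4))
E
```

```text
grip gap 0.03 F 30.0 tcp [ 0.5688 -0.0246  0.0959]
lifted gap 0.0296 t 18.925
set at z off -0.0005 df 4.06 tcp [ 0.6297 -0.2883  0.09  ]
t 25.1667
grip gap 0.0298 F 30.0 tcp [0.5589 0.0892 0.0959]
lifted gap 0.0296 t 30.3667
set at z off -0.0005 df 5.05 tcp [ 0.4712 -0.3109  0.0899]
t 36.9167
blue [269.7 219.1] 1095 circ (269.7225341796875, 219.06918334960938) 18.821935653686523 [0.5635 0.0883 0.011 ] [0.5636 0.0883 0.011 ]
yellow [303.2 241.7] 1134 circ (303.1428527832031, 241.6666717529297) 19.061113357543945 [0.5268 0.031  0.011 ] [0.5269 0.0311 0.011 ]
green [335.1 216.8] 1082 circ (334.8342590332031, 216.86236572265625) 18.65460777282715 [ 0.5699 -0.0214  0.011 ] [ 0.5698 -0.0209  0.011 ]
red [299.3 201.5] 767 circ (299.3038024902344, 201.48733520507812) 15.696199417114258 [0.5878 0.0372 0.056 ] [0.5878 0.0372 0.056 ]
```

View pics/top2.png

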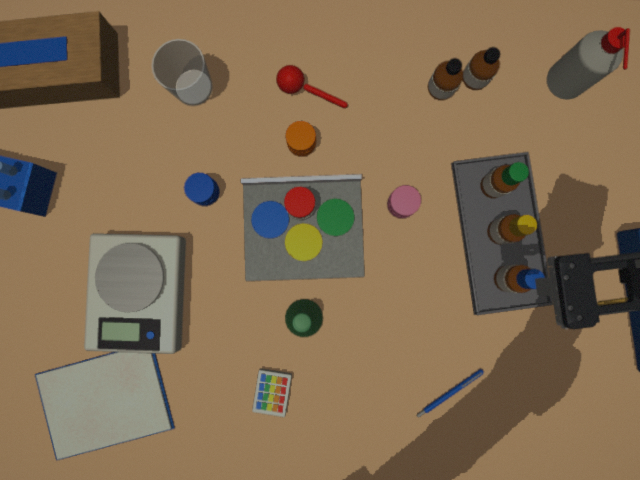

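```bash
python3 - <<'E'
from h import *
flex((.56,.035),.26,90)
w=capture("wrist");cv2.imwrite("pics/w2.png",w["img"]);s=capture("scene");t=capture("top")
for n,c in(("wrist",w),("scene",s)):
  for k in("blue","yellow","green","red"):
    z=.056 if k=="red" else .011
    for b in blobs(c["img"],k,100,50,100):
        p=onz(c,b[0],z)
        if .5<p[0]<.63 and -.06<p[1]<.13: print(n,k,b[0],b[1],b[2],p.round(4))
# pan from two views: bright-ish neutral ellipse in scene
im=s["img"];cv2.imwrite("pics/pan.png",np.vstack([cv2.resize(im[140:210,300:410],(660,420),interpolation=2)]))
E
```

```text
wrist blue [365.5 214.4] 1819 [342 191  48  48] [0.5626 0.0875 0.011 ]
wrist yellow [321.3 185.9] 1949 [297 161  50  51] [0.526  0.0306 0.011 ]
wrist green [281.  219.6] 1698 [258 197  47  46] [ 0.5692 -0.0218  0.011 ]
wrist red [326.4 241.1] 1359 [306 221  42  41] [0.5863 0.0367 0.056 ]
scene yellow [328.5 255.7] 513 [313 246  32  20] [0.5251 0.0292 0.011 ]
scene green [334.7 279. ] 620 [318 268  34  23] [ 0.5686 -0.0239  0.011 ]
scene red [359.8 246.9] 424 [347 237  26  22] [0.5893 0.0301 0.056 ]
```

View pics/w2.png

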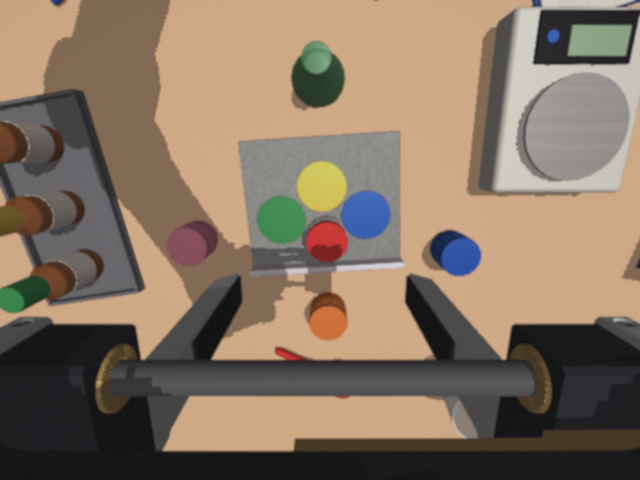

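View pics/pan.png

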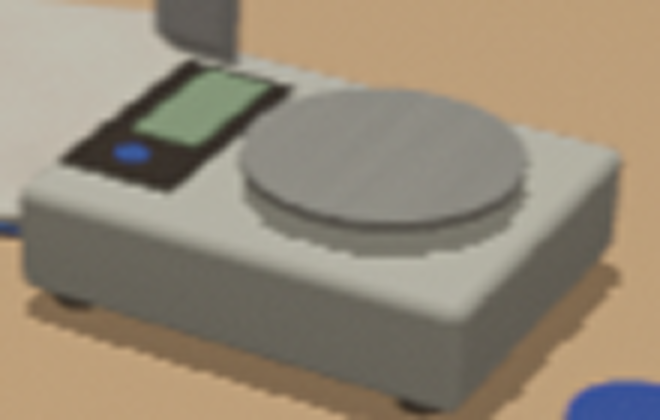

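```bash
python3 - <<'E'
from h import *
s=capture("scene");t=capture("top");w=capture("wrist")
P=[onz(t,(128.8,277.6),.063),onz(s,(364,166.3),.063),onz(w,(577.5,127),.063)]
print(np.round(P,4))
p=np.median(P,axis=0)[:2];print(p)
pick((.587,.0365),.017,92)
place(p,.072,92)
t=capture("top");cv2.imwrite("pics/top3.png",t["img"]);s=capture("scene");cv2.imwrite("pics/pan2.png",cv2.resize(s["img"][130:220,290:420],(780,540),interpolation=2))
E
```

```text
[[0.4599 0.3031 0.063 ]
 [0.4626 0.2975 0.063 ]
 [0.4597 0.3046 0.063 ]]
[0.45991382 0.30308682]
grip gap 0.0494 F 30.0 tcp [0.587  0.0366 0.017 ]
lifted gap 0.0488 t 43.5583
set at z off -0.0005 df 7.14 tcp [0.4599 0.3031 0.072 ]
t 49.6917
```

View pics/pan2.png

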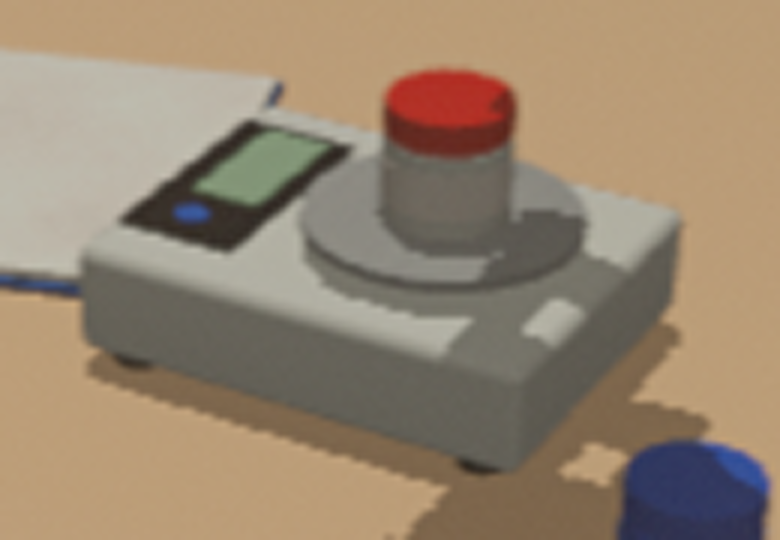

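```bash
python3 - <<'E'
from h import *
D={"green":(.5692,-.0218),"blue":(.563,.088),"yellow":(.5262,.0305)}
for k in D:
    pick(PARK[k],.0898,98);place(D[k],.0962,ANG[k])
flex((.52,-.15),.3,90)
t=capture("top");cv2.imwrite("pics/top4.png",t["img"]);cv2.imwrite("pics/top4c.png",cv2.resize(t["img"][165:290,235:375],None,fx=5,fy=4.8,interpolation=2))
print(get_state()["t"])
E
```

```text
grip gap 0.0297 F 30.0 tcp [ 0.6295 -0.2883  0.0898]
lifted gap 0.0297 t 55.85
set at z off -0.001 df 5.44 tcp [ 0.5694 -0.0218  0.0957]
t 62.2833
grip gap 0.0294 F 30.0 tcp [ 0.4711 -0.3109  0.0898]
lifted gap 0.0295 t 67.3083
set at z off -0.001 df 5.51 tcp [0.5631 0.0881 0.0957]
t 74.0417
grip gap 0.0299 F 30.0 tcp [ 0.5503 -0.2996  0.0898]
lifted gap 0.0295 t 79.3417
set at z off -0.001 df 6.16 tcp [0.5263 0.0305 0.0957]
t 85.8083
86.9
```

View pics/top4.png

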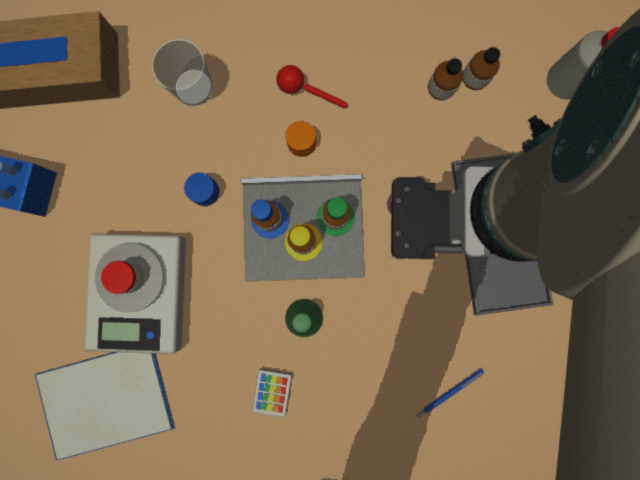

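View pics/top4c.png

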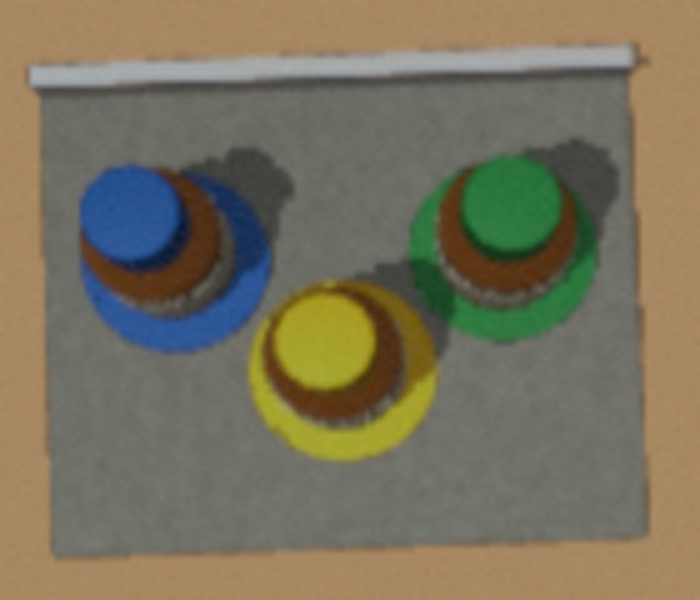

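```bash
python3 - <<'E'
from h import *
t=capture("top")
for k,uv,d in(("blue",(261.4,209.8),(.5635,.0883)),("yellow",(300.2,235.8),(.5268,.031)),("green",(337.2,207.3),(.5698,-.0212))):
    p=onz(t,uv,.131)[:2];print(k,p.round(4),((p-d)*1000).round(1))
b=[b for b in blobs(t["img"],"red") if 90<b[0][0]<150 and 250<b[0][1]<300][0];print(b[0],onz(t,b[0],.109).round(4))
E
```

```text
blue [0.5635 0.088 ] [-0.  -0.3]
yellow [0.527  0.0308] [ 0.2 -0.2]
green [ 0.5696 -0.0215] [-0.2 -0.3]
[117.9 276.8] [0.4611 0.3022 0.109 ]
```

All are centred within about 1 mm, and the flask is untouched; handing in.

```bash
python3 -c "
from cell import job
print(job.job_done())"
```

```text
the job is handed in; nothing more can be done
None
```

I handed the job in at about 87 s of the 134 s allowed: the jar stands mid-pan, all three bottles are upright and centred on their own discs (each measured within about 1 mm), and I left the flask alone.

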